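# Load a sensor module into the dark test box and work its racking shutter closed

## Task

Lift the blue sensor module out of its programming cradle, stand it down on the bench clear of the cradle and the test box, take it again by its two black ends and set it upright on the pad between the cheeks of the test box. Then work the sticky shutter fully shut, pushing its two red posts in turn a little at a time so that it never goes far crooked, until both ends meet the front wall. Leave the module seated, and do not disturb the other things on the bench.

Things in the scene. Friction and masses are not known exactly. Their poses are not given: they have to be found in the camera images.
- module_center (a point): centre, 15 mm up, of the loose sensor module: blue block 44 (its x) x 54 (y) x 30 mm (z), lens on top, black rubber faces on its two ends (+y, -y); 0.12 kg. It starts in the cradle, whose cheeks cover the black ends, so only the blue sides (44 mm apart) can be gripped there; in the box the cheeks cover the blue sides, so only the black ends (54 mm apart) can.
- cradle_seat (a point): top of the fixed cradle's black base, under the module's centre, 10 mm above the bench; base 70 (x) x 94 (y) mm. Two grey cheeks at its +y and -y sides, 40 mm long in x, 60 mm apart inside, 8 mm thick, tops 27 mm above this point. Axes parallel to the module's at the start.
- pocket (a point): middle of the black seat pad of the test box, on its top, 14 mm above the bench: the seated module's underside belongs here, its x along or against this x. x points from the front wall (robot's side) to the rear hood, y left, z up. Aluminium cheeks, 46 mm long in y, at x = -26.5 and +26.5 mm (inner faces; 4.5 mm play each side), flared outwards at the top, tops 26 mm above this point.
- test_box: fixed white open box with an aluminium-edged rim; origin on the bench under the pocket, same axes as the pocket. It spans x -47 to +224 mm, y -135 to +135 mm, rim 62 mm above the bench. Inner face of the front wall at x = -35 mm; rear hood covers x > 116 mm, top 63 mm above the bench.
- shutter: grey plate, 0.45 to 0.65 kg, loose but captive in two side tracks of the box, origin midway between its posts on the underside, top face 56 mm above the bench, x to the rear. Open at the start: origin at x = 67 to 77 mm from the pocket. Shuts towards -x; shut, its front edge (32 mm ahead of the origin) meets the front wall and its origin and both posts are at x = -3 mm from the pocket.
- post_left (a point): on the axis of the shutter's left (+y) red post, an upright pin 12 mm thick, 56 to 82 mm above the bench (this point at 70). Posts are 190 mm apart. Sliding drag 3 to 5 N. A push at one post swings that end about the other end; once it leads by some 15 to 27 mm the shutter racks and jams, until the other end is pushed level or ahead. About 33 mm free behind the post to the hood.
- post_right (a point): the same on the right (-y) red post of the shutter, at the same height.
- ipa_bottle: white solvent bottle, blue cap, 62 x 62 x 128 mm; bystander, loose; origin under its centre
- parts_bin: black open bin with small screws, 100 x 69 x 38 mm; bystander, loose; origin under its centre
- speaker: small round black loudspeaker on a square flange, 78 x 78 x 45 mm; bystander, loose; origin under its centre
- esd_brush: flat black brush, 158 x 24 x 10 mm; bystander, loose; origin under its centre
- driver: red-handled precision screwdriver, 12 x 148 x 12 mm; bystander, loose; origin under its centre
Mind the look-alikes: they are no part of the job. There is more than one size of the part that bears module_center; the job needs the smallest.

How it is judged:
By the outcome, as a careful person would: the job done as asked, in the order asked, and still so for the second after the job is handed in, with the robot touching nothing.
It also fails if it takes over 72 s, if anything falls off the work surface, if the arm or the gripper's body presses on something with over 40 N, if the wrist force passes 120 N, or if a joint passes its speed limit or range.

## Robot

A 6-joint arm with a two-finger parallel gripper is mounted at the origin on a cart in front of the work surface, level with it; the furniture and walls round the work are solid. World frame = base frame: x ahead of the robot, y to its left, z up, the work surface at z = 0. Lengths are in m, angles in rad, forces in N, time in s.
With the tool pointing down it reaches from about 0.25 to 0.8 m from the base axis. Payload 8.5 kg.
Tool frame: the origin (TCP) lies at the very end of the fingers, on their centre line; the grasp point (between the pads) lies 19 mm behind it; z points along the fingers, y is the line along which they close (so a half turn about z gives the same grasp; the last joint's range is limited). The gripper opens to 85 mm and grips with 20 to 120 N. Pads are 22 mm wide; open, the fingers measure 114 mm over their backs; the gripper's body (76 mm by 85 mm) begins 54 mm behind the grasp point. The pads swing forward as they close: fully open they stand 13 mm farther back than shut.
Start: joints at [-1.343, 0.238, -0.013, 1.319, 0, 1.571], TCP at [0.119, -0.511, 0.231] pointing down, gripper open.
Joint ranges: [-2.66, 2.66], [-1.03, 1.9], [-1.14, 1.46], [-1.82, 2.27], [-1.45, 1.34], [-3.14, 3.14]. Speed limits (rad/s): [2.22, 2.22, 2.79, 3.14, 3.14, 3.14].

## Interface

Orientations are given as a rotation vector (axis times angle).
In Python, from rig import env gives the robot as it stands. The module is installed in compiled form; this text tells all that it offers.
- The arm moves only by the shell command python3 -m handwheel 'ROWS' [OPENING] [FORCE]. ROWS is JSON, a list of rows, each a list of 2 entries, a list of its own where there are three numbers: the shift along the tool's x, y, z in cm, then the turn, a rotation vector about the tool's x, y, z in rad. A call has exactly 5 rows; each row is the pose to reach, as a shift and turn from the pose commanded when the call began, along the tool's axes at that moment; what a row does not reach only later rows make up. A row lasts 1/12 s, in which the tool goes at most 41.7 mm and 7.16 degrees, less where a joint would pass 70% of its speed; a pose out of reach is approached as far as the arm can. A call with a gripper value outside its range is refused whole. OPENING is the opening, from 0 (shut) to 1 (fully open), set as the call begins (- or left out, the last holds). The fingers move at their own pace and stop on an object; FORCE is the grip in N (left out, the last holds). Time passes only in rows, so rows that repeat a pose let the fingers close, or fill a call up. It gives the time, the measured TCP pose, the force, the opening and the grip force at its end, in the units of the state.
- env.get_state(): the state, without advancing time (a new reading comes with each control period).
- env.get_image(name): name is "scene" or "side" or "wrist"; returns the picture (420x560x3 uint8, red, green, blue); there is no depth.
- env.calibration(name): a dict with "intrinsics" (3x3 intrinsics, pixels), "T" (4x4, takes a point from camera to world coordinates). Camera axes: x right, y down, z forward; pixel columns grow to the right and rows downward; lengths in m; the calibration is good to about 2 mm. A picture is of the moment at which its call begins: read the wrist's pose just before it. calibration takes no time and is no camera call; for the wrist camera it gives the pose at the moment of the call.
- env.finish_job(): hands the job in; it is judged then, once.
Trained networks look in the newest picture that a camera, given by its name, has taken for a name from the list of things; names that differ only in an ending like _2 or _b are one class to them, and where a whole thing is asked for, a point or a joint stands for the part that bears it (a point fixed in the world has none). Each returns a list of dicts, best first, with "confidence" (0 to 1); they miss things now and then, are a little off and sometimes report something else, mostly with a low value. They report only what shows in the picture. A call takes as long as a camera call. They do not tell look-alikes from the thing itself.
- env.recognise(camera, name): "box" ([left, top, width, height] as shares, 0 to 1, of the picture: columns of its width, rows of its height, round what is visible of it).
- env.cut_out(camera, name): "pixels" (420x560 bool, what is visible of it) and "box" ([left, top, width, height] as shares, 0 to 1, of the picture: columns of its width, rows of its height, round what is visible of it).
- env.landmark_of(camera, name): "centre" ([column, row] as shares, 0 to 1, of the picture: columns of its width, rows of its height: a listed point, or the origin of a listed thing).
The state is a dict: "time_s": time; "qpos": joint angles; "dq": joint speeds; "effort": joint torques, N m; "tool_pos": TCP position; "tool_rot": TCP orientation; "wrist_force": force on the tool from outside, world axes, zero at the start; "moment": the same for the moment, N m; "opening": finger opening in m; "grasp_force": force on a finger pad.
Only numpy, scipy, OpenCV 4.12 (cv2) and the standard library are available. Lean on these libraries where they do the work, as an engineer would, in place of code of your own. Each camera call takes 0.05 s, during which the arm holds its last target. There are 200 camera calls.

## Working session

There is one attempt and no reset: what is moved stays moved. The work goes in short steps, Python scripts to look and compute and a shell command to move; the robot and the scene stay as the last step left them, time stands still between calls to the robot, and variables do not carry over. Pictures are saved under pics/ and viewed, at most 12 in all, crops included, and the job is handed in when it is done.

```bash
mkdir -p pics; ls; cat > h.py <<'E'
import numpy as np, cv2
from rig import env
from scipy.spatial.transform import Rotation as R
def snap(cam,fn=None):
    cal=env.calibration(cam); im=env.get_image(cam)
    if fn: cv2.imwrite('pics/'+fn+'.png',im[:,:,::-1])
    return im,cal
def ray(cal,u,v):
    K=np.array(cal["intrinsics"]);T=np.array(cal["T"])
    d=T[:3,:3]@np.linalg.inv(K)@np.array([u,v,1.]); return T[:3,3],d
def toz(cal,u,v,z):
    o,d=ray(cal,u,v); return o+d*(z-o[2])/d[2]
def proj(cal,p):
    K=np.array(cal["intrinsics"]);T=np.array(cal["T"])
    c=np.linalg.inv(T)@np.r_[p,1]; q=K@c[:3]; return q[:2]/q[2]
def lm(cam,cal,name,z):
    for r in env.landmark_of(cam,name)[:3]:
        u,v=np.array(r["centre"])*[560,420]
        print(cam,name,round(r["confidence"],2),(round(u),round(v)),toz(cal,u,v,z).round(4))
def tool(p):  # world displacement to point p in tool axes, cm
    s=env.get_state(); Rm=R.from_rotvec(s["tool_rot"]).as_matrix()
    return (Rm.T@(np.array(p)-s["tool_pos"])*100).round(2)
E
python3 - <<'E'
from h import *
s=env.get_state();print(s)
print(R.from_rotvec(s["tool_rot"]).as_matrix().round(2))
for c in("scene","side"):
    im,cal=snap(c,c+"0")
    print(c,np.array(cal["T"])[:3].round(2).tolist())
    for n,z in(("module_center",.025),("cradle_seat",.01),("pocket",.014),("post_left",.07),("post_right",.07)): lm(c,cal,n,z)
E
```

```text
pics
{'time_s': 0.0, 'qpos': array([-1.34297580e+00,  2.38781565e-01, -1.42558738e-02,  1.31919257e+00,
        3.05856917e-05,  1.57079014e+00]), 'dq': array([-0.00027253,  0.00297386,  0.00055397, -0.00089999, -0.00103716,
        0.00176691]), 'effort': array([-1.83677883e-03, -5.38778365e+01,  3.46438265e+01,  1.83304207e-02,
       -1.40317547e-04,  1.23415373e-05]), 'tool_pos': array([ 0.11848959, -0.51102961,  0.23067658]), 'tool_rot': array([-3.11981302e+00, -3.56933562e-01,  2.08139584e-04]), 'wrist_force': array([-1.01276581,  0.59744797, -0.3309591 ]), 'moment': array([0.05805806, 0.02288617, 0.00348892]), 'grasp_force': 0.0, 'opening': 0.08551718449827712}
[[ 0.97  0.23 -0.  ]
 [ 0.23 -0.97  0.  ]
 [ 0.   -0.   -1.  ]]
scene [[-0.74, -0.36, 0.57, -0.23], [-0.68, 0.4, -0.62, 0.75], [-0.01, -0.84, -0.54, 0.77]]
scene module_center 0.91 (326, 222) [ 0.3665 -0.1438  0.025 ]
scene module_center 0.84 (146, 276) [0.578  0.3956 0.025 ]
scene cradle_seat 0.66 (204, 272) [0.4898 0.2686 0.01  ]
scene pocket 0.56 (284, 216) [ 0.5013 -0.0886  0.014 ]
scene post_left 0.6 (250, 204) [ 0.5769 -0.0025  0.07  ]
scene post_right 0.63 (286, 187) [ 0.5641 -0.1722  0.07  ]
side [[-0.97, -0.09, 0.21, 0.29], [-0.23, 0.44, -0.87, 0.97], [-0.02, -0.89, -0.45, 0.63]]
side module_center 0.83 (267, 302) [0.4906 0.2599 0.025 ]
side module_center 0.79 (204, 339) [0.5826 0.3952 0.025 ]
side module_center 0.65 (336, 217) [ 0.3867 -0.1617  0.025 ]
side cradle_seat 0.66 (264, 309) [0.4962 0.2663 0.01  ]
side post_left 0.84 (256, 223) [ 0.5886 -0.0016  0.07  ]
side post_right 0.7 (276, 198) [ 0.57   -0.1614  0.07  ]
```

View pics/scene0.png

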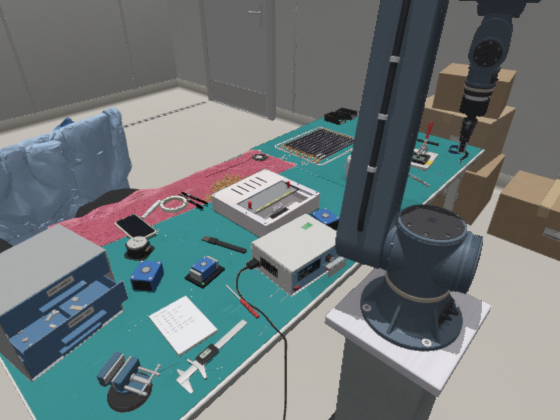

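View pics/side0.png

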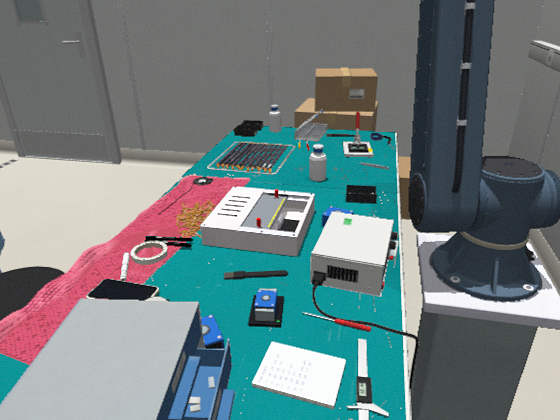

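The scene shows one module in the black cradle at about (204,272). Lookalikes stand at (146,274) and (326,216). The white box is at (265,200), with red posts at (250,204) and (287,184). The side view agrees. I'll hover over the box first, then over the cradle.

```bash

python3 -m handwheel '[[[3,-2.2,-0.5],[0,0,0]],[[6,-4.4,-1],[0,0,0]],[[9,-6.6,-1.4],[0,0,0]],[[12,-8.8,-1.9],[0,0,0]],[[15,-11,-2.3],[0,0,0]]]' 1 60
python3 -m handwheel '[[[3,-2.2,-0.5],[0,0,0]],[[6,-4.4,-1],[0,0,0]],[[9,-6.6,-1.4],[0,0,0]],[[12,-8.8,-1.9],[0,0,0]],[[15,-11,-2.3],[0,0,0]]]'
python3 -m handwheel '[[[3,-2.2,-0.5],[0,0,0]],[[6,-4.4,-1],[0,0,0]],[[9,-6.6,-1.4],[0,0,0]],[[12,-8.8,-1.9],[0,0,0]],[[12,-8.8,-1.9],[0,0,0]]]'
python3 - <<'E'
from h import *
im,cal=snap("wrist","w1")
print(np.array(cal["T"]).round(3).tolist())
for n,z in(("pocket",.014),("post_left",.07),("post_right",.07),("shutter",.05),("test_box",0)): lm("wrist",cal,n,z)
E
```

```text
time_s: 1.02
tool_pos: [0.2405, -0.369, 0.2547]
tool_rot: [3.121, 0.356, 0.0]
wrist_force: [1.0, -0.5, -0.3]
opening: 0.0855
grasp_force: 0.0
time_s: 1.43
tool_pos: [0.362, -0.2278, 0.2779]
tool_rot: [3.121, 0.357, 0.001]
wrist_force: [1.1, -0.1, -0.4]
opening: 0.0857
grasp_force: 0.0
time_s: 1.85
tool_pos: [0.4618, -0.1125, 0.2967]
tool_rot: [-3.12, -0.364, -0.004]
wrist_force: [-0.6, -0.5, -0.9]
opening: 0.0853
grasp_force: 0.0
[[0.23, -0.93, -0.286, 0.536], [-0.973, -0.22, -0.066, -0.096], [-0.001, 0.293, -0.956, 0.439], [0.0, 0.0, 0.0, 1.0]]
wrist pocket 0.58 (275, 133) [ 0.5123 -0.0946  0.014 ]
wrist post_left 0.93 (209, 50) [ 0.5845 -0.0029  0.07  ]
wrist post_right 0.87 (373, 99) [ 0.5784 -0.1958  0.07  ]
wrist post_right 0.3 (210, 51) [ 0.5846 -0.0045  0.07  ]
wrist shutter 0.64 (291, 76) [ 0.5828 -0.0985  0.05  ]
wrist test_box 0.63 (278, 133) [ 0.5113 -0.0985  0.    ]
```

View pics/w1.png

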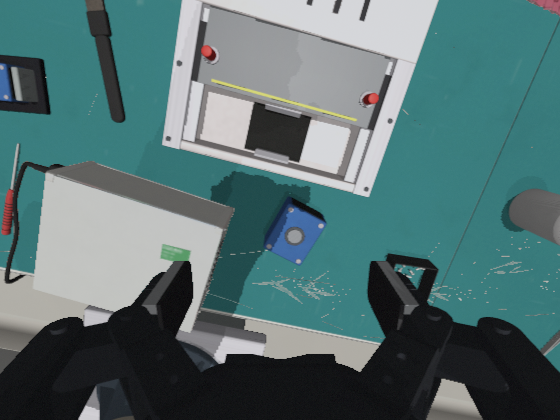

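The wrist view shows the posts at (209,50) and (373,99), the pad at (278,133) and the front rim from (165,147) to (366,194). The post spacing comes out at 193 mm and the posts sit 70 mm behind the pocket, both plausible. Next is the cradle.

```bash

python3 - <<'E'
from h import *
cal=env.calibration("wrist")
a=toz(cal,165,147,.062);b=toz(cal,366,194,.062);print(a,b,np.linalg.norm(a-b),np.degrees(np.arctan2(*(a-b)[:2])))
E
python3 -m handwheel '[[[1.2,-3.6,0.6],[0,0,0]],[[2.3,-7.2,1.2],[0,0,0]],[[3.5,-10.8,1.8],[0,0,0]],[[4.6,-14.4,2.4],[0,0,0]],[[5.8,-18,3],[0,0,0]]]'
python3 -m handwheel '[[[1.2,-3.6,0.6],[0,0,0]],[[2.3,-7.2,1.2],[0,0,0]],[[3.5,-10.8,1.8],[0,0,0]],[[4.6,-14.4,2.4],[0,0,0]],[[5.8,-18,3],[0,0,0]]]'
python3 - <<'E'
from h import *
im,cal=snap("wrist","w2")
for n,z in(("module_center",.025),("cradle_seat",.01)): lm("wrist",cal,n,z)
for r in env.cut_out("wrist","module_center"):
    c,_=cv2.findContours(r["pixels"].astype(np.uint8),0,1); c=max(c,key=cv2.contourArea)
    P=np.array([toz(cal,u,v,.025)[:2]*1000 for u,v in c[:,0]],np.float32)
    print(r["confidence"],cv2.minAreaRect(P))
E
```

```text
[0.46265673 0.02880443 0.062     ] [ 0.46092949 -0.23156215  0.062     ] 0.260372317450405 0.3800864694534914
time_s: 2.57
tool_pos: [0.4735, 0.0722, 0.2663]
tool_rot: [-3.122, -0.353, -0.001]
wrist_force: [2.2, -0.3, -0.6]
opening: 0.0854
grasp_force: 0.0
time_s: 2.98
tool_pos: [0.5062, 0.156, 0.242]
tool_rot: [-3.081, -0.438, 0.008]
wrist_force: [-0.2, 0.5, -1.2]
opening: 0.0855
grasp_force: 0.0
wrist module_center 0.92 (104, 50) [0.5891 0.3862 0.025 ]
wrist module_center 0.82 (192, 162) [0.4959 0.2693 0.025 ]
wrist module_center 0.8 (472, 322) [ 0.3867 -0.1496  0.025 ]
0.95 ((399.3778076171875, -154.46173095703125), (97.82720947265625, 49.24679946899414), 75.09182739257812)
0.8 ((587.8072509765625, 392.05816650390625), (77.18037414550781, 96.0691909790039), 36.41653060913086)
0.63 ((492.141845703125, 269.8148193359375), (51.045738220214844, 61.713993072509766), 7.194221019744873)
```

View pics/w2.png

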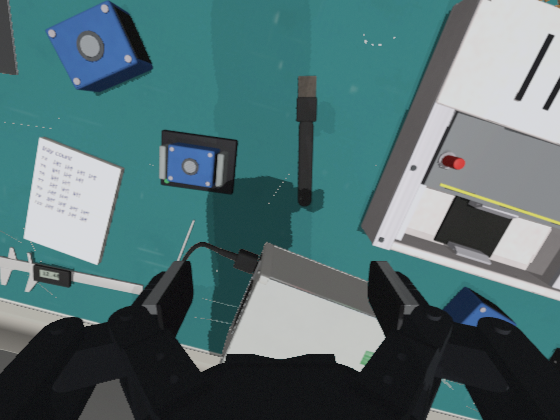

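```bash

python3 - <<'E'
from h import *
cal=env.calibration("wrist")
P=[toz(cal,u,v,.01)[:2] for u,v in((163,130),(238,139),(234,193),(159,187))]
P=np.array(P);print(P,P.mean(0))
for i,j in((0,1),(1,2),(3,2),(0,3)):
    d=P[j]-P[i];print(i,j,np.linalg.norm(d),np.degrees(np.arctan2(d[1],d[0])))
for u,v in ((190,167),): print(toz(cal,u,v,.04))
s=env.get_state();print(s["qpos"],s["tool_rot"],s["tool_pos"],s["dq"].round(3))
E
```

```text
[[0.51984348 0.31472849]
 [0.53512013 0.22369471]
 [0.46727748 0.21249448]
 [0.44728567 0.30796721]] [0.49238169 0.26472122]
0 1 0.09230669546126706 -80.47378687622498
1 2 0.06876095748427055 -170.62552213662875
3 2 0.09754340889856579 -78.17324959736258
0 3 0.07287215471583885 -174.676284503295
[0.49210466 0.2658299  0.04      ]
[0.2805053  0.24289134 0.02046549 1.34991929 0.03009539 3.14064898] [-3.08123576 -0.43645384  0.00891133] [0.50570361 0.15530133 0.24222145] [ 0.001 -0.014 -0.004  0.003 -0.001 -0.   ]
```

The module is in the cradle at about (190,167), with its long side roughly left to right in the picture. There is free bench above the cradle, around (220,60). Joint 6 has reached its limit, so I'll turn the other way, which the grasp needs anyway.

```bash

python3 - <<'E'
from h import *
cal=env.calibration("wrist")
for u,v in((306,78),(220,60),(200,30),(150,70),(300,200)): print(u,v,toz(cal,u,v,.0))
E
python3 -m handwheel '[[[0,0,0],[0,0,-0.12]],[[0,0,0],[0,0,-0.24]],[[0,0,0],[0,0,-0.36]],[[0,0,0],[0,0,-0.48]],[[0,0,0],[0,0,-0.6]]]' | head -3
python3 -m handwheel '[[[0,0,0],[0,0,-0.12]],[[0,0,0],[0,0,-0.24]],[[0,0,0],[0,0,-0.36]],[[0,0,0],[0,0,-0.48]],[[0,0,0],[0,0,-0.6]]]' | head -3
python3 - <<'E'
from h import *
s=env.get_state();M=R.from_rotvec(s["tool_rot"]).as_matrix();print(M.round(3),s["tool_pos"])
print(tool([.493,.268,.16]),s["qpos"].round(2))
E
```

```text
306 78 [0.62483768 0.16441165 0.        ]
220 60 [0.61587882 0.26682945 0.        ]
200 30 [0.64001222 0.2957524  0.        ]
150 70 [0.58252826 0.34496154 0.        ]
300 200 [0.47998985 0.12691973 0.        ]
time_s: 3.6
tool_pos: [0.5054, 0.1554, 0.2429]
tool_rot: [-2.81, -1.336, -0.007]
time_s: 4.02
tool_pos: [0.5054, 0.1554, 0.2429]
tool_rot: [-2.292, -2.109, -0.021]
[[ 0.083  0.996 -0.009]
 [ 0.996 -0.083  0.029]
 [ 0.028 -0.011 -1.   ]] [0.5054446  0.15539955 0.2428886 ]
[10.88 -2.08  8.62] [0.28 0.24 0.02 1.35 0.03 1.93]
```

```bash
cat >> h.py <<'E'
def go(p,yaw):  # shift cm and turn (tool axes) to reach p with tool down at yaw (deg)
    s=env.get_state(); M=R.from_rotvec(s["tool_rot"]); c,n=np.cos(np.radians(yaw)),np.sin(np.radians(yaw))
    T=R.from_matrix([[c,n,0],[n,-c,0],[0,0,-1]])
    print("go",tool(p),(M.inv()*T).as_rotvec().round(3),"at",s["tool_pos"].round(4),"t",s["time_s"])
E
python3 - <<'E'
from h import *
go([.493,.255,.19],99)
E
```

```text
go [ 9.67 -2.01  5.59] [-0.008 -0.029 -0.24 ] at [0.5054 0.1554 0.2429] t 4.0167
```

```bash

python3 -m handwheel '[[[3,-0.6,1.6],[0,-0.01,-0.12]],[[6,-1.2,3.3],[-0.01,-0.03,-0.24]],[[9.7,-2,5.6],[-0.01,-0.03,-0.24]],[[9.7,-2,5.6],[-0.01,-0.03,-0.24]],[[9.7,-2,5.6],[-0.01,-0.03,-0.24]]]' | head -3
python3 -m handwheel '[[[0,0,0],[0,0,0]],[[0,0,0],[0,0,0]],[[0,0,0],[0,0,0]],[[0,0,0],[0,0,0]],[[0,0,0],[0,0,0]]]' | head -3
python3 - <<'E'
from h import *
im,cal=snap("wrist","w3")
for n,z in(("module_center",.025),("cradle_seat",.01)): lm("wrist",cal,n,z)
go([.493,.268,.06],99)
E
```

```text
time_s: 4.43
tool_pos: [0.4926, 0.2569, 0.1884]
tool_rot: [2.043, 2.385, -0.002]
time_s: 4.85
tool_pos: [0.494, 0.2558, 0.1899]
tool_rot: [2.046, 2.382, 0.002]
wrist module_center 0.96 (279, 177) [0.4927 0.2676 0.025 ]
wrist module_center 0.82 (397, 64) [0.5854 0.3903 0.025 ]
go [ 1.19  0.08 12.95] [ 0.002  0.001 -0.005] at [0.4937 0.2562 0.1895] t 5.0
```

View pics/w3.png

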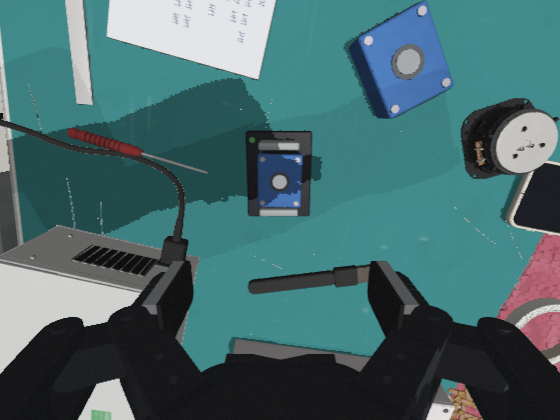

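The cradle fills (247–311, 131–216) squarely in the wrist picture, and the module's centre is at (279,180), so the tool is aligned. The driver tip at (207,172) is clear of the fingers. Descend and grip.

```bash

python3 -m handwheel '[[[0.4,0,3.5],[0,0,0]],[[0.8,0.1,7],[0,0,0]],[[1.15,0.1,10.5],[0,0,0]],[[1.15,0.1,12.5],[0,0,0]],[[1.15,0.1,12.5],[0,0,0]]]' 1 60| head -3
python3 -m handwheel '[[[0,0,1.2],[0,0,0]],[[0,0,2.4],[0,0,0]],[[0,0,3.6],[0,0,0]],[[0,0,4.6],[0,0,0]],[[0,0,4.9],[0,0,0]]]' 
python3 -m handwheel '[[[0,0,0],[0,0,0]],[[0,0,0],[0,0,0]],[[0,0,0],[0,0,0]],[[0,0,0],[0,0,0]],[[0,0,0],[0,0,0]]]' 0.3 60
python3 -m handwheel '[[[0,0,0],[0,0,0]],[[0,0,0],[0,0,0]],[[0,0,0],[0,0,0]],[[0,0,0],[0,0,0]],[[0,0,0],[0,0,0]]]' 
```

```text
time_s: 5.42
tool_pos: [0.4903, 0.2666, 0.0601]
tool_rot: [-2.044, -2.384, 0.01]
time_s: 5.83
tool_pos: [0.4931, 0.2678, 0.015]
tool_rot: [2.045, 2.383, 0.0]
wrist_force: [-0.6, -0.9, -0.6]
opening: 0.0852
grasp_force: 0.0
time_s: 6.25
tool_pos: [0.4937, 0.2683, 0.0164]
tool_rot: [2.044, 2.383, 0.004]
wrist_force: [-0.7, -0.7, 6.5]
opening: 0.0432
grasp_force: 61.8
time_s: 6.67
tool_pos: [0.4938, 0.2683, 0.0164]
tool_rot: [2.044, 2.383, 0.004]
wrist_force: [-0.2, -0.7, 6.0]
opening: 0.0425
grasp_force: 61.8
```

```bash

python3 -m handwheel '[[[0,0,-0.6],[0,0,0]],[[0,0,-2],[0,0,0]],[[0,0,-4.5],[0,0,0]],[[0,0,-6.5],[0,0,0]],[[0,0,-6.5],[0,0,0]]]'
python3 - <<'E'
from h import *
go([.61,.25,.08],99)
go([.61,.25,.009],99)
E
```

```text
time_s: 7.08
tool_pos: [0.4949, 0.269, 0.0845]
tool_rot: [2.043, 2.382, 0.01]
wrist_force: [1.0, 0.5, -0.4]
opening: 0.043
grasp_force: 61.3
go [-3.63 11.08  0.52] [ 0.007 -0.001 -0.004] at [0.4949 0.269  0.0845] t 7.0833
go [-3.64 11.03  7.62] [ 0.007 -0.001 -0.004] at [0.4949 0.269  0.0845] t 7.0833
```

```bash

python3 -m handwheel '[[[-0.9,2.8,0],[0,0,0]],[[-1.8,5.6,0],[0,0,0]],[[-2.7,8.4,0],[0,0,0]],[[-3.6,11.1,0],[0,0,0]],[[-3.6,11.1,2],[0,0,0]]]'|head -2
python3 -m handwheel '[[[0,0,1.5],[0,0,0]],[[0,0,3],[0,0,0]],[[0,0,4],[0,0,0]],[[0,0,4.5],[0,0,0]],[[0,0,4.5],[0,0,0]]]'
python3 - <<'E'
from h import *
go([.61,.25,.008],99)
E
```

```text
time_s: 7.5
tool_pos: [0.6153, 0.2494, 0.0634]
time_s: 7.92
tool_pos: [0.6074, 0.249, 0.0142]
tool_rot: [2.045, 2.384, -0.002]
wrist_force: [-0.4, -1.3, -0.7]
opening: 0.0425
grasp_force: 61.5
go [0.06 0.27 0.62] [-0.001  0.001 -0.004] at [0.6074 0.249  0.0142] t 7.9167
```

```bash

python3 -m handwheel '[[[0,0.2,0.2],[0,0,0]],[[0,0.2,0.4],[0,0,0]],[[0,0.2,0.6],[0,0,0]],[[0,0.2,0.7],[0,0,0]],[[0,0.2,0.7],[0,0,0]]]'
python3 -m handwheel '[[[0,0,0],[0,0,0]],[[0,0,0],[0,0,0]],[[0,0,0],[0,0,0]],[[0,0,0],[0,0,0]],[[0,0,0],[0,0,0]]]' 0.68
python3 -m handwheel '[[[0,0,-1],[0,0,0]],[[0,0,-3],[0,0,0]],[[0,0,-6],[0,0,0]],[[0,0,-9],[0,0,0]],[[0,0,-12],[0,0,0]]]'|head -3
python3 -m handwheel '[[[0,0,0],[0,0,-0.12]],[[0,0,0],[0,0,-0.24]],[[0,0,0],[0,0,-0.36]],[[0,0,0],[0,0,-0.48]],[[0,0,0],[0,0,-0.6]]]' 0.8| head -3
python3 -m handwheel '[[[0,0,0],[0,0,-0.12]],[[0,0,0],[0,0,-0.24]],[[0,0,0],[0,0,-0.36]],[[0,0,0],[0,0,-0.48]],[[0,0,0],[0,0,-0.6]]]' | head -3
python3 -m handwheel '[[[0,0,0],[0,0,-0.12]],[[0,0,0],[0,0,-0.24]],[[0,0,0],[0,0,-0.36]],[[0,0,0],[0,0,-0.37]],[[0,0,0],[0,0,-0.37]]]' | head -3
python3 - <<'E'
from h import *
im,cal=snap("wrist","w4")
lm("wrist",cal,"module_center",.015)
go([.61,.25,.05],189)
E
```

```text
time_s: 8.33
tool_pos: [0.6103, 0.2496, 0.0086]
tool_rot: [2.044, 2.383, 0.001]
wrist_force: [0.9, -0.2, -0.9]
opening: 0.0427
grasp_force: 61.5
time_s: 8.75
tool_pos: [0.6104, 0.2496, 0.0087]
tool_rot: [2.044, 2.383, 0.001]
wrist_force: [-0.9, -0.5, -0.3]
opening: 0.0581
grasp_force: 0.0
time_s: 9.17
tool_pos: [0.6098, 0.2495, 0.1306]
tool_rot: [2.044, 2.383, 0.001]
time_s: 9.58
tool_pos: [0.6101, 0.2496, 0.1295]
tool_rot: [1.24, 2.884, 0.001]
time_s: 10.0
tool_pos: [0.6101, 0.2497, 0.1294]
tool_rot: [0.332, 3.122, -0.0]
time_s: 10.42
tool_pos: [0.6102, 0.2496, 0.1291]
tool_rot: [-0.234, 3.131, -0.001]
wrist module_center 0.79 (279, 204) [0.612  0.2482 0.015 ]
wrist module_center 0.68 (445, 200) [0.587  0.3929 0.015 ]
go [0.02 0.04 7.89] [-0.001  0.002 -0.009] at [0.6101 0.2496 0.1289] t 10.5167
```

View pics/w4.png

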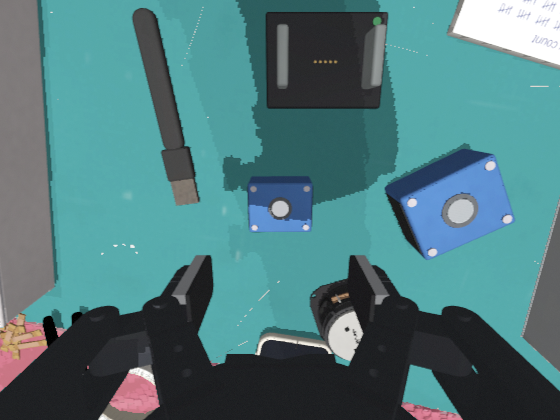

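The module stands upright at (280,205) on clear bench and the cradle is empty. The brush, speaker and large module are clear. Regrip it by the black ends.

```bash

python3 -m handwheel '[[[0,0,3],[0,0,0]],[[0,0,6],[0,0,0]],[[0,0,8.5],[0,0,0]],[[0,0,10.5],[0,0,0]],[[0,0,11.8],[0,0,0]]]'
python3 -m handwheel '[[[0,0,0],[0,0,0]],[[0,0,0],[0,0,0]],[[0,0,0],[0,0,0]],[[0,0,0],[0,0,0]],[[0,0,0],[0,0,0]]]' 0.4 60
python3 -m handwheel '[[[0,0,-0.5],[0,0,0]],[[0,0,-2],[0,0,0]],[[0,0,-5],[0,0,0]],[[0,0,-9],[0,0,0]],[[0,0,-11],[0,0,0]]]'
python3 - <<'E'
from h import *
go([.5,-.09,.17],180)
E
```

```text
time_s: 10.93
tool_pos: [0.6091, 0.2491, 0.0081]
tool_rot: [0.234, -3.132, 0.002]
wrist_force: [0.4, -0.0, 0.0]
opening: 0.0683
grasp_force: 0.0
time_s: 11.35
tool_pos: [0.611, 0.2498, 0.0117]
tool_rot: [-0.238, 3.129, -0.0]
wrist_force: [-0.6, 0.9, -1.3]
opening: 0.0526
grasp_force: 66.9
time_s: 11.77
tool_pos: [0.6113, 0.2501, 0.1255]
tool_rot: [-0.238, 3.126, 0.001]
wrist_force: [1.3, 0.7, -1.0]
opening: 0.0528
grasp_force: 67.1
go [ 16.12 -31.94  -4.56] [0.001 0.006 0.152] at [0.6113 0.2501 0.1255] t 11.7667
```

```bash

python3 -m handwheel '[[[1,-3.5,-1.5],[0,0,0.03]],[[2,-7,-3],[0,0,0.06]],[[3,-10.5,-4.5],[0,0,0.09]],[[4,-14,-6],[0,0,0.12]],[[5,-17.5,-7],[0,0,0.15]]]'
python3 - <<'E'
from h import *
go([.57,-.098,.2],180)
E
```

```text
time_s: 12.18
tool_pos: [0.587, 0.0677, 0.1931]
tool_rot: [-0.001, 3.137, -0.0]
wrist_force: [0.5, 0.0, -1.3]
opening: 0.0523
grasp_force: 67.1
go [  1.71 -16.57  -0.7 ] [-0.     0.004  0.001] at [0.587  0.0677 0.1931] t 12.1833
```

```bash

python3 -m handwheel '[[[0.4,-3.5,-0.5],[0,0,0]],[[0.8,-7,-0.7],[0,0,0]],[[1.2,-10.5,-0.7],[0,0,0]],[[1.7,-14,-0.7],[0,0,0]],[[1.7,-16.5,-0.7],[0,0,0]]]' |head -2
python3 -m handwheel '[[[0,0,0],[0,0,0]],[[0,0,0],[0,0,0]],[[0,0,0],[0,0,0]],[[0,0,0],[0,0,0]],[[0,0,0],[0,0,0]]]' |head -2
python3 - <<'E'
from h import *
im,cal=snap("wrist","w5")
import json;json.dump({k:np.array(v).tolist() for k,v in cal.items()},open("c5.json","w"))
for n,z in(("pocket",.014),("test_box",0),("post_left",.07),("post_right",.07)): lm("wrist",cal,n,z)
go([.51,-.099,.1],180)
E
```

```text
time_s: 12.6
tool_pos: [0.5693, -0.0986, 0.1989]
time_s: 13.02
tool_pos: [0.5705, -0.0949, 0.1978]
wrist pocket 0.61 (279, 128) [ 0.5102 -0.0965  0.014 ]
wrist test_box 0.94 (281, 131) [ 0.5143 -0.0951  0.    ]
wrist post_left 0.8 (379, 208) [ 0.5807 -0.0027  0.07  ]
wrist post_right 0.87 (178, 204) [ 0.5772 -0.1912  0.07  ]
go [ 6.06 -0.34  9.75] [-0.001  0.002  0.003] at [ 0.5704 -0.0954  0.1976] t 13.2667
```

View pics/w5.png

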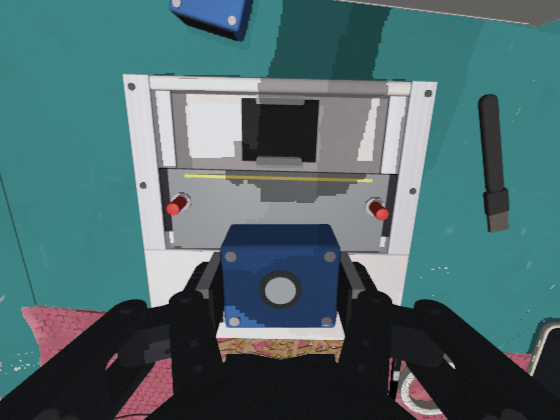

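The held module is at (280,280). The pad is at (280,130), with its cheeks at (281,99) and (279,161). The front rim runs from (124,76) to (437,84).

```bash

python3 - <<'E'
from h import *
import json;cal=json.load(open("c5.json"))
a=toz(cal,124,76,.062);b=toz(cal,437,84,.062);print(a,b,np.linalg.norm(a-b),(a+b)/2)
d=b-a;print(np.degrees(np.arctan2(-d[0],d[1])))
for u,v,z in((281,102,.04),(279,159,.04),(243,130,.014),(319,130,.014),(280,97,.014),(280,158,.014)): print(u,v,toz(cal,u,v,z))
E
```

```text
[ 0.4654476  -0.22899117  0.062     ] [0.47103448 0.03906384 0.062     ] 0.26811322428342804 [ 0.46824104 -0.09496367  0.062     ]
-1.1940025868561785
281 102 [ 0.48525658 -0.09489983  0.04      ]
279 159 [ 0.53887939 -0.09668841  0.04      ]
243 130 [ 0.51228849 -0.13469253  0.014     ]
319 130 [ 0.51206689 -0.05471924  0.014     ]
280 97 [ 0.47954396 -0.09585094  0.014     ]
280 158 [ 0.54154062 -0.09567673  0.014     ]
```

```bash

python3 -m handwheel '[[[2.5,0,2],[0,0,0.01]],[[4.5,0,5],[0,0,0.02]],[[5.9,0,8],[0,0,0.02]],[[5.9,0,11],[0,0,0.02]],[[5.9,0,11.5],[0,0,0.02]]]' |head -3
python3 -m handwheel '[[[0,0,0],[0,0,0]],[[0,0,0],[0,0,0]],[[0,0,0],[0,0,0]],[[0,0,0],[0,0,0]],[[0,0,0],[0,0,0]]]' |head -3
python3 - <<'E'
from h import *
go([.512,-.0955,.05],178.8)
go([.512,-.0955,.027],178.8)
E
```

```text
time_s: 13.68
tool_pos: [0.5081, -0.0954, 0.0787]
tool_rot: [-0.028, -3.137, -0.001]
time_s: 14.1
tool_pos: [0.5127, -0.0963, 0.0837]
tool_rot: [0.028, 3.138, -0.001]
go [0.08 0.08 3.37] [-0.001  0.004  0.003] at [ 0.5127 -0.0963  0.0837] t 14.1
go [0.09 0.08 5.67] [-0.001  0.004  0.003] at [ 0.5127 -0.0963  0.0837] t 14.1
```

```bash

python3 -m handwheel '[[[0.08,0.08,1],[0,0,0]],[[0.08,0.08,2],[0,0,0]],[[0.08,0.08,3],[0,0,0]],[[0.08,0.08,3.8],[0,0,0]],[[0.08,0.08,4.4],[0,0,0]]]' |head -4
python3 -m handwheel '[[[0,0,0.4],[0,0,0]],[[0,0,0.7],[0,0,0]],[[0,0,1],[0,0,0]],[[0,0,1.2],[0,0,0]],[[0,0,1.2],[0,0,0]]]'
python3 -m handwheel '[[[0,0,0],[0,0,0]],[[0,0,0],[0,0,0]],[[0,0,0],[0,0,0]],[[0,0,0],[0,0,0]],[[0,0,0],[0,0,0]]]'
```

```text
time_s: 14.52
tool_pos: [0.5104, -0.0953, 0.0373]
tool_rot: [0.028, 3.141, -0.0]
wrist_force: [0.6, 0.1, -1.5]
time_s: 14.93
tool_pos: [0.5108, -0.0953, 0.0263]
tool_rot: [0.028, 3.14, -0.001]
wrist_force: [-0.9, -0.2, -2.5]
opening: 0.0524
grasp_force: 67.0
time_s: 15.35
tool_pos: [0.511, -0.0953, 0.0267]
tool_rot: [0.028, 3.14, -0.001]
wrist_force: [0.6, 0.5, -1.0]
opening: 0.0526
grasp_force: 67.0
```

```bash

python3 -m handwheel '[[[0,0,0.05],[0,0,0]],[[0,0,0.1],[0,0,0]],[[0,0,0.1],[0,0,0]],[[0,0,0.1],[0,0,0]],[[0,0,0.1],[0,0,0]]]'
python3 -m handwheel '[[[0,0,0],[0,0,0]],[[0,0,0],[0,0,0]],[[0,0,0],[0,0,0]],[[0,0,0],[0,0,0]],[[0,0,0],[0,0,0]]]' 0.8
python3 -m handwheel '[[[0,0,-1],[0,0,0]],[[0,0,-3],[0,0,0]],[[0,0,-6],[0,0,0]],[[0,0,-9],[0,0,0]],[[0,0,-11],[0,0,0]]]'|head -3
python3 -m handwheel '[[[0,0,-1],[0,0,0]],[[-1.5,0,-2.5],[0,0,0]],[[-3,0,-4],[0,0,0]],[[-3,0,-4],[0,0,0]],[[-3,0,-4],[0,0,0]]]' 0 |head -3
python3 - <<'E'
from h import *
im,cal=snap("wrist","w6")
for n,z in(("module_center",.029),("post_left",.07),("post_right",.07)): lm("wrist",cal,n,z)
print(env.get_state()["opening"])
E
```

```text
time_s: 15.77
tool_pos: [0.5108, -0.0953, 0.0255]
tool_rot: [0.028, 3.14, -0.001]
wrist_force: [0.4, 0.6, -1.4]
opening: 0.053
grasp_force: 67.0
time_s: 16.18
tool_pos: [0.5109, -0.0953, 0.0256]
tool_rot: [0.028, 3.14, -0.001]
wrist_force: [0.0, -0.3, -0.7]
opening: 0.0685
grasp_force: 0.0
time_s: 16.6
tool_pos: [0.5113, -0.0954, 0.1389]
tool_rot: [0.028, 3.137, -0.001]
time_s: 17.02
tool_pos: [0.5409, -0.0958, 0.1755]
tool_rot: [0.028, 3.139, -0.001]
wrist module_center 0.81 (211, 9) [ 0.3818 -0.1512  0.029 ]
wrist module_center 0.72 (279, 163) [ 0.5119 -0.097   0.029 ]
wrist post_left 0.6 (389, 248) [0.5834 0.0011 0.07  ]
wrist post_right 0.56 (177, 247) [ 0.5792 -0.19    0.07  ]
wrist post_right 0.52 (278, 165) [ 0.5064 -0.0975  0.07  ]
0.0001425783961193064
```

View pics/w6.png

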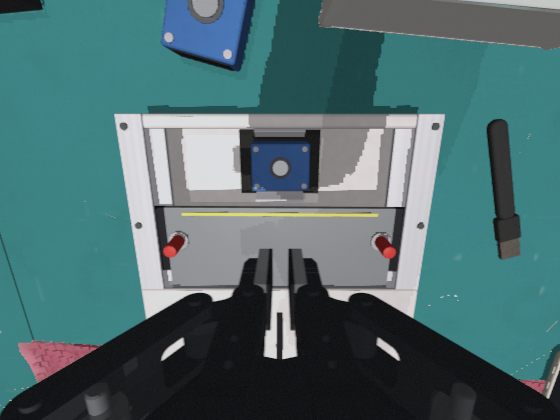

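The module sits squarely between the cheeks at (280,165). The posts are level at (180,242) and (383,243). I'll go behind the left post with the fingers shut, tips at about z=0.066 so they clear the 63 mm hood.

```bash

python3 - <<'E'
from h import *
go([.609,-.002,.10],178.8)
go([.609,-.002,.066],178.8)
E
```

```text
go [-6.8   9.49  7.44] [-0.    -0.001  0.003] at [ 0.5393 -0.0956  0.1745] t 17.2167
go [-6.81  9.49 10.84] [-0.    -0.001  0.003] at [ 0.5393 -0.0956  0.1745] t 17.2167
```

```bash

python3 -m handwheel '[[[-2.3,3,0],[0,0,0]],[[-4.6,6,1],[0,0,0]],[[-6.8,9.5,3],[0,0,0]],[[-6.8,9.5,6],[0,0,0]],[[-6.8,9.5,7.5],[0,0,0]]]' |head -3
python3 -m handwheel '[[[0,0,0],[0,0,0]],[[0,0,0],[0,0,0]],[[0,0,0],[0,0,0]],[[0,0,0],[0,0,0]],[[0,0,0],[0,0,0]]]' |head -3
python3 - <<'E'
from h import *
go([.609,-.002,.066],178.8)
im,cal=snap("scene")
cv2.imwrite("pics/s7.png",cv2.resize(im[120:270,180:380,::-1],(800,600),interpolation=2))
E
```

```text
time_s: 17.63
tool_pos: [0.6095, 0.0001, 0.0967]
tool_rot: [-0.024, -3.139, 0.0]
time_s: 18.05
tool_pos: [0.6111, -0.0026, 0.1022]
tool_rot: [0.029, 3.137, -0.001]
go [0.22 0.05 3.62] [-0.     0.004  0.002] at [ 0.6111 -0.0026  0.1022] t 18.05
```

View pics/s7.png

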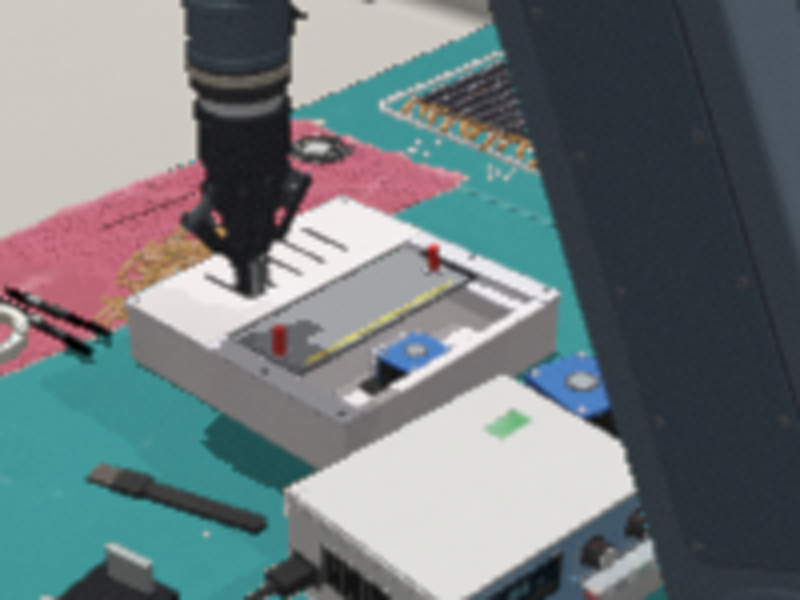

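The shut fingers at (255,285) in the crop hang behind the left post (280,340), clear of it. The module is seated at (415,350). Descend and make the first push.

```bash

python3 -m handwheel '[[[0.1,0,1.2],[0,0,0]],[[0.1,0,2.4],[0,0,0]],[[0.1,0,3.3],[0,0,0]],[[0.1,0,3.55],[0,0,0]],[[0.1,0,3.55],[0,0,0]]]'|head -4
python3 -m handwheel '[[[0.4,0,0],[0,0,0]],[[0.8,0,0],[0,0,0]],[[1.2,0,0],[0,0,0]],[[1.6,0,0],[0,0,0]],[[1.9,0,0],[0,0,0]]]'|head -4
python3 -m handwheel '[[[0,0,0],[0,0,0]],[[0,0,0],[0,0,0]],[[0,0,0],[0,0,0]],[[0,0,0],[0,0,0]],[[0,0,0],[0,0,0]]]' |head -4
python3 - <<'E'
from h import *
im,cal=snap("wrist")
im,cal=snap("side")
for n in("post_left","post_right"): lm("side",cal,n,.07)
E
```

```text
time_s: 18.52
tool_pos: [0.6091, -0.0022, 0.0647]
tool_rot: [0.029, 3.141, -0.001]
wrist_force: [1.0, -0.8, 0.5]
time_s: 18.93
tool_pos: [0.5905, -0.0018, 0.0657]
tool_rot: [0.028, 3.138, -0.001]
wrist_force: [1.9, -0.5, -0.1]
time_s: 19.35
tool_pos: [0.5904, -0.0017, 0.065]
tool_rot: [0.028, 3.14, -0.001]
wrist_force: [-0.2, 0.4, 0.2]
side post_left 0.77 (258, 224) [0.5796 0.0073 0.07  ]
side post_right 0.59 (275, 199) [ 0.5717 -0.1533  0.07  ]
```

```bash

python3 -m handwheel '[[[-1.5,-1,0],[0,0,0]],[[-1.5,-5,0],[0,0,0]],[[-1.5,-9,0],[0,0,0]],[[-1.5,-13,0],[0,0,0]],[[-1.5,-17,0],[0,0,0]]]'|head -4
python3 -m handwheel '[[[0,-2,0],[0,0,0]],[[0.2,-2,0],[0,0,0]],[[0.8,-2,0],[0,0,0]],[[1.4,-2,0],[0,0,0]],[[1.9,-2,0],[0,0,0]]]'|head -4
python3 -m handwheel '[[[0.2,0,0],[0,0,0]],[[0.4,0,0],[0,0,0]],[[0.4,0,0],[0,0,0]],[[0.4,0,0],[0,0,0]],[[0.4,0,0],[0,0,0]]]' |head -4
python3 - <<'E'
from h import *
im,cal=snap("side")
for n in("post_left","post_right"): lm("side",cal,n,.07)
im,cal=snap("wrist")
for n in("post_left","post_right"): lm("wrist",cal,n,.07)
cv2.imwrite("pics/w8.png",im[:,:,::-1])
E
```

```text
time_s: 19.97
tool_pos: [0.6023, -0.1734, 0.0652]
tool_rot: [0.027, 3.14, -0.001]
wrist_force: [0.9, 0.6, 0.1]
time_s: 20.38
tool_pos: [0.5825, -0.1905, 0.0651]
tool_rot: [0.026, 3.14, -0.0]
wrist_force: [1.6, -1.1, -0.7]
time_s: 20.8
tool_pos: [0.5791, -0.1912, 0.0652]
tool_rot: [0.027, 3.14, -0.001]
wrist_force: [-0.2, 0.8, 0.8]
side post_left 0.69 (259, 221) [ 0.5812 -0.0101  0.07  ]
side post_right 0.7 (283, 195) [ 0.5562 -0.1876  0.07  ]
wrist post_right 0.67 (281, 238) [ 0.5629 -0.1913  0.07  ]
```

View pics/w8.png

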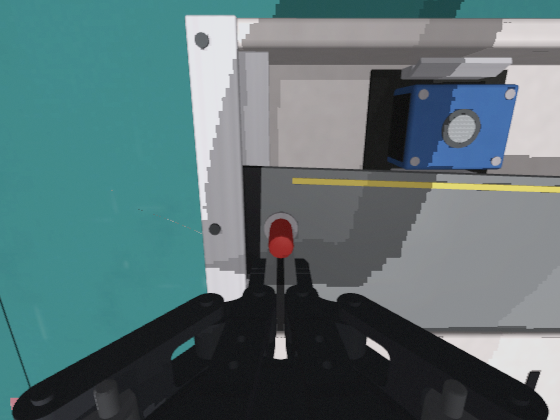

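The right post (281,238) is against the fingers and leads slightly, and the shutter is gliding. Continue with alternating 16 mm pushes.

```bash

python3 -m handwheel '[[[-1.5,1,0],[0,0,0]],[[-1.5,5,0],[0,0,0]],[[-1.5,9,0],[0,0,0]],[[-1.5,13,0],[0,0,0]],[[-1.5,17,0],[0,0,0]]]'|sed -n '2p;4p'
python3 -m handwheel '[[[0,2,0],[0,0,0]],[[0.2,2,0],[0,0,0]],[[0.8,2,0],[0,0,0]],[[1.4,2,0],[0,0,0]],[[1.9,2,0],[0,0,0]]]'|sed -n '2p;4p'
python3 -m handwheel '[[[0.2,0,0],[0,0,0]],[[0.4,0,0],[0,0,0]],[[0.4,0,0],[0,0,0]],[[0.4,0,0],[0,0,0]],[[0.4,0,0],[0,0,0]]]' |sed -n '2p;4p'
python3 -c '
from h import *
im,cal=snap("wrist");lm("wrist",cal,"post_left",.07)'
python3 -m handwheel '[[[-1.5,-1,0],[0,0,0]],[[-1.5,-5,0],[0,0,0]],[[-1.5,-9,0],[0,0,0]],[[-1.5,-13,0],[0,0,0]],[[-1.5,-17,0],[0,0,0]]]'|sed -n '2p;4p'
python3 -m handwheel '[[[0,-2,0],[0,0,0]],[[0.2,-2,0],[0,0,0]],[[0.8,-2,0],[0,0,0]],[[1.4,-2,0],[0,0,0]],[[1.9,-2,0],[0,0,0]]]'|sed -n '2p;4p'
python3 -m handwheel '[[[0.2,0,0],[0,0,0]],[[0.4,0,0],[0,0,0]],[[0.4,0,0],[0,0,0]],[[0.4,0,0],[0,0,0]],[[0.4,0,0],[0,0,0]]]' |sed -n '2p;4p'
python3 -c '
from h import *
im,cal=snap("wrist");lm("wrist",cal,"post_right",.07)'
```

```text
tool_pos: [0.597, -0.0205, 0.0651]
wrist_force: [0.3, -0.4, 0.7]
tool_pos: [0.5779, -0.0026, 0.0651]
wrist_force: [1.5, 0.3, -1.3]
tool_pos: [0.5744, -0.0018, 0.0651]
wrist_force: [0.2, 0.4, 0.5]
tool_pos: [0.5863, -0.1731, 0.0651]
wrist_force: [1.0, 0.9, -0.2]
tool_pos: [0.5664, -0.1901, 0.065]
wrist_force: [0.8, -0.3, -0.4]
tool_pos: [0.5632, -0.191, 0.0653]
wrist_force: [0.2, 1.0, 0.2]
wrist post_right 0.73 (283, 234) [ 0.5453 -0.19    0.07  ]
```

```bash

python3 -m handwheel '[[[-1.5,1,0],[0,0,0]],[[-1.5,5,0],[0,0,0]],[[-1.5,9,0],[0,0,0]],[[-1.5,13,0],[0,0,0]],[[-1.5,17,0],[0,0,0]]]'|sed -n '2p;4p'
python3 -m handwheel '[[[0,2,0],[0,0,0]],[[0.2,2,0],[0,0,0]],[[0.8,2,0],[0,0,0]],[[1.4,2,0],[0,0,0]],[[1.9,2,0],[0,0,0]]]'|sed -n '2p;4p'
python3 -m handwheel '[[[0.2,0,0],[0,0,0]],[[0.4,0,0],[0,0,0]],[[0.4,0,0],[0,0,0]],[[0.4,0,0],[0,0,0]],[[0.4,0,0],[0,0,0]]]' |sed -n '2p;4p'
python3 -c '
from h import *
im,cal=snap("wrist","w9");lm("wrist",cal,"post_left",.07)'
python3 -m handwheel '[[[-1.5,-1,0],[0,0,0]],[[-1.5,-5,0],[0,0,0]],[[-1.5,-9,0],[0,0,0]],[[-1.5,-13,0],[0,0,0]],[[-1.5,-17,0],[0,0,0]]]'|sed -n '2p;4p'
python3 -m handwheel '[[[0,-2,0],[0,0,0]],[[0.2,-2,0],[0,0,0]],[[0.8,-2,0],[0,0,0]],[[1.4,-2,0],[0,0,0]],[[1.9,-2,0],[0,0,0]]]'|sed -n '2p;4p'
python3 -m handwheel '[[[0.2,0,0],[0,0,0]],[[0.4,0,0],[0,0,0]],[[0.4,0,0],[0,0,0]],[[0.4,0,0],[0,0,0]],[[0.4,0,0],[0,0,0]]]' |sed -n '2p;4p'
python3 -c '
from h import *
im,cal=snap("wrist");lm("wrist",cal,"post_right",.07)'
```

```text
tool_pos: [0.581, -0.0201, 0.065]
wrist_force: [1.2, 0.4, -0.3]
tool_pos: [0.5619, -0.0023, 0.065]
wrist_force: [1.9, 0.5, -0.7]
tool_pos: [0.5585, -0.0014, 0.0651]
wrist_force: [0.4, -0.4, -0.3]
wrist post_left 0.81 (277, 237) [ 0.5417 -0.0034  0.07  ]
tool_pos: [0.5704, -0.1728, 0.0651]
wrist_force: [-0.2, 0.3, -0.8]
tool_pos: [0.5504, -0.1898, 0.065]
wrist_force: [0.8, 0.6, -0.9]
tool_pos: [0.5472, -0.1907, 0.0652]
wrist_force: [0.0, -0.4, -0.2]
wrist post_right 0.57 (282, 237) [ 0.5306 -0.1901  0.07  ]
```

View pics/w9.png

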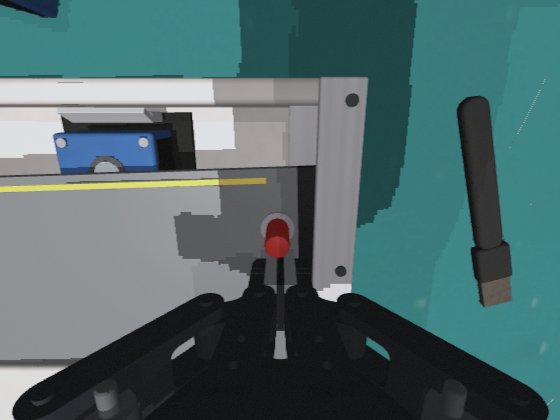

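The left post (277,237) tracks the fingers, the plate is only slightly crooked, and the module is undisturbed beneath the edge.

```bash

python3 -m handwheel '[[[-1.5,1,0],[0,0,0]],[[-1.5,5,0],[0,0,0]],[[-1.5,9,0],[0,0,0]],[[-1.5,13,0],[0,0,0]],[[-1.5,17,0],[0,0,0]]]'|sed -n '2p;4p'
python3 -m handwheel '[[[0,2,0],[0,0,0]],[[0.2,2,0],[0,0,0]],[[0.8,2,0],[0,0,0]],[[1.4,2,0],[0,0,0]],[[1.9,2,0],[0,0,0]]]'|sed -n '2p;4p'
python3 -m handwheel '[[[0.2,0,0],[0,0,0]],[[0.4,0,0],[0,0,0]],[[0.4,0,0],[0,0,0]],[[0.4,0,0],[0,0,0]],[[0.4,0,0],[0,0,0]]]' |sed -n '2p;4p'
python3 -m handwheel '[[[-1.5,-1,0],[0,0,0]],[[-1.5,-5,0],[0,0,0]],[[-1.5,-9,0],[0,0,0]],[[-1.5,-13,0],[0,0,0]],[[-1.5,-17,0],[0,0,0]]]'|sed -n '2p;4p'
python3 -m handwheel '[[[0,-2,0],[0,0,0]],[[0.2,-2,0],[0,0,0]],[[0.8,-2,0],[0,0,0]],[[1.4,-2,0],[0,0,0]],[[1.9,-2,0],[0,0,0]]]'|sed -n '2p;4p'
python3 -m handwheel '[[[0.1,0,0],[0,0,0]],[[0.2,0,0],[0,0,0]],[[0.3,0,0],[0,0,0]],[[0.4,0,0],[0,0,0]],[[0.4,0,0],[0,0,0]]]' |sed -n '2p;4p'
python3 -m handwheel '[[[-1.5,1,0],[0,0,0]],[[-1.5,5,0],[0,0,0]],[[-1.5,9,0],[0,0,0]],[[-1.5,13,0],[0,0,0]],[[-1.5,17,0],[0,0,0]]]'|sed -n '2p;4p'
python3 -m handwheel '[[[0,2,0],[0,0,0]],[[0.5,2,0],[0,0,0]],[[1,2,0],[0,0,0]],[[1.4,2,0],[0,0,0]],[[1.8,2,0],[0,0,0]]]'|sed -n '2p;4p'
```

```text
tool_pos: [0.565, -0.0198, 0.065]
wrist_force: [0.6, 0.1, 0.7]
tool_pos: [0.5459, -0.0018, 0.065]
wrist_force: [1.2, -0.2, -0.7]
tool_pos: [0.5425, -0.0012, 0.065]
wrist_force: [0.7, 0.2, -0.7]
tool_pos: [0.5543, -0.1727, 0.0651]
wrist_force: [1.2, -0.4, 1.0]
tool_pos: [0.5343, -0.1896, 0.065]
wrist_force: [1.0, 0.6, -0.8]
tool_pos: [0.5313, -0.1903, 0.0653]
wrist_force: [1.5, 1.9, -0.2]
tool_pos: [0.5487, -0.0196, 0.0649]
wrist_force: [0.7, -0.3, 1.4]
tool_pos: [0.5311, -0.0015, 0.065]
wrist_force: [1.3, 0.7, -0.8]
```

```bash

python3 -m handwheel '[[[0.1,0,0],[0,0,0]],[[0.2,0,0],[0,0,0]],[[0.3,0,0],[0,0,0]],[[0.35,0,0],[0,0,0]],[[0.35,0,0],[0,0,0]]]'|sed -n '2p;4p'
python3 -m handwheel '[[[-1.5,-1,0],[0,0,0]],[[-1.5,-5,0],[0,0,0]],[[-1.5,-9,0],[0,0,0]],[[-1.5,-13,0],[0,0,0]],[[-1.5,-17,0],[0,0,0]]]'|sed -n '2p;4p'
python3 -m handwheel '[[[0,-2,0],[0,0,0]],[[0.4,-2,0],[0,0,0]],[[0.8,-2,0],[0,0,0]],[[1.1,-2,0],[0,0,0]],[[1.3,-2,0],[0,0,0]]]'|sed -n '2p;4p'
python3 -m handwheel '[[[0.1,0,0],[0,0,0]],[[0.15,0,0],[0,0,0]],[[0.2,0,0],[0,0,0]],[[0.2,0,0],[0,0,0]],[[0.2,0,0],[0,0,0]]]'|sed -n '2p;4p'
```

```text
tool_pos: [0.5282, -0.0011, 0.0651]
wrist_force: [2.3, -0.5, 0.3]
tool_pos: [0.5394, -0.1723, 0.065]
wrist_force: [0.5, 0.1, -0.0]
tool_pos: [0.5261, -0.1895, 0.065]
wrist_force: [0.4, -0.2, -0.6]
tool_pos: [0.5248, -0.1902, 0.0652]
wrist_force: [1.0, 0.5, 0.4]
```

Now press slowly in 1 mm steps until the wall pushes back.

```bash

for i in 1 2 3; do python3 -m handwheel '[[[0.03,0,0],[0,0,0]],[[0.06,0,0],[0,0,0]],[[0.1,0,0],[0,0,0]],[[0.1,0,0],[0,0,0]],[[0.1,0,0],[0,0,0]]]'|sed -n '2p;4p'; done
```

```text
tool_pos: [0.524, -0.1905, 0.0652]
wrist_force: [4.1, 2.6, 0.7]
tool_pos: [0.5239, -0.1905, 0.0653]
wrist_force: [7.3, 2.1, -2.1]
tool_pos: [0.5238, -0.1905, 0.0655]
wrist_force: [9.3, 2.8, -3.4]
```

The right end is at the wall: x is stuck at 0.524 while the force rises. Now the left.

```bash

python3 -m handwheel '[[[-1.5,1,0],[0,0,0]],[[-1.5,5,0],[0,0,0]],[[-1.5,9,0],[0,0,0]],[[-1.5,13,0],[0,0,0]],[[-1.5,17,0],[0,0,0]]]'|sed -n '2p;4p'
python3 -m handwheel '[[[0,2,0],[0,0,0]],[[0.4,2,0],[0,0,0]],[[0.8,2,0],[0,0,0]],[[1,2,0],[0,0,0]],[[1.1,2,0],[0,0,0]]]'|sed -n '2p;4p'
for i in 1 2 3; do python3 -m handwheel '[[[0.03,0,0],[0,0,0]],[[0.06,0,0],[0,0,0]],[[0.1,0,0],[0,0,0]],[[0.1,0,0],[0,0,0]],[[0.1,0,0],[0,0,0]]]'|sed -n '2p;4p'; done
```

```text
tool_pos: [0.5386, -0.0199, 0.0648]
wrist_force: [0.4, -0.4, -0.5]
tool_pos: [0.5282, -0.0017, 0.0649]
wrist_force: [-0.1, 0.1, 0.1]
tool_pos: [0.5281, -0.0009, 0.065]
wrist_force: [-0.4, -0.6, -0.2]
tool_pos: [0.5276, -0.0006, 0.0651]
wrist_force: [3.7, -0.9, -2.2]
tool_pos: [0.5275, -0.0006, 0.0652]
wrist_force: [7.1, -1.1, -5.1]
```

```bash

python3 -m handwheel '[[[0.05,0,0],[0,0,0]],[[0.1,0,0],[0,0,0]],[[0.1,0,0],[0,0,0]],[[0.1,0,0],[0,0,0]],[[0.1,0,0],[0,0,0]]]'|sed -n '2p;4p'
python3 -m handwheel '[[[-1.5,0,0],[0,0,0]],[[-2,0,-3],[0,0,0]],[[-3,-3,-7],[0,0,0]],[[-4,-6,-11],[0,0,0]],[[-5,-9.5,-13],[0,0,0]]]'|sed -n '2p;4p'
python3 -m handwheel '[[[0,0,0],[0,0,0]],[[0,0,0],[0,0,0]],[[0,0,0],[0,0,0]],[[0,0,0],[0,0,0]],[[0,0,0],[0,0,0]]]'|sed -n '1,2p'
python3 -c '
from h import *
im,cal=snap("wrist","w10")
for n in("post_left","post_right"): lm("wrist",cal,n,.07)'
```

```text
tool_pos: [0.5273, -0.0006, 0.0655]
wrist_force: [9.2, -0.8, -4.3]
tool_pos: [0.5692, -0.0823, 0.1875]
wrist_force: [1.6, 0.2, -0.5]
time_s: 36.08
tool_pos: [0.5683, -0.0817, 0.1837]
wrist post_left 0.79 (376, 134) [ 0.5111 -0.0016  0.07  ]
wrist post_right 0.6 (149, 136) [ 0.509  -0.1902  0.07  ]
```

View pics/w10.png

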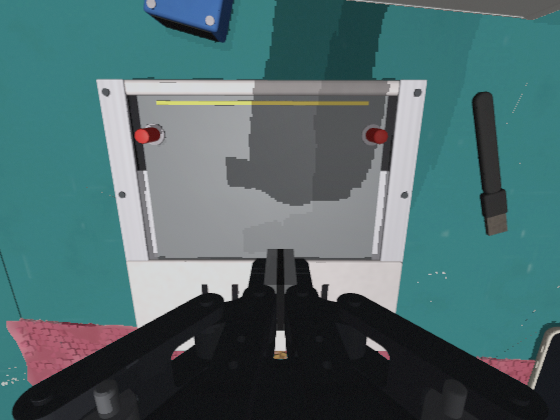

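The shutter's front edge is against the front wall along row 95 from end to end, with the posts at (149,136) and (376,134), at x = 0.509 and 0.511 as expected. The arm is clear of everything, so I'm handing the job in.

```bash
python3 -c '
from rig import env
print(env.finish_job())'
```

```text
the job is handed in; nothing more can be done
None
```

The job is handed in at about 36 s: the module was stood on clear bench, regripped by its black ends and seated upright on the test box pad, and the shutter is shut with both ends at the front wall and no contact seen with the other things; no verdict came back.

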